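# Rub down a lacquer panel on its sprung stand and put the block away

## Task

Take the wooden rubbing block by its handle and lay its sole flat on the sloping lacquer panel, between the two gilt borders and close beside the end stop; press until the panel sinks about 10 mm on its springs and, keeping that pressure all the way, slowly rub in one unbroken stroke to the panel's open end, and lift the block off only there. Then stand the block, sole down, on the cork tile in the divided crate, letting go only once it rests on the tile. Never push the panel right down on its springs, and leave the jars standing where they are.

Things in the scene. Friction and masses are not known exactly. Their poses are not given: they have to be found in the camera images.
- block: Wooden rubbing block with black rubber sole, about 250 g (varies). Sole 90 x 50 mm, body 22 mm thick; on top an upright handle 50 mm long (x), 26 mm thick (y), from 22 to 77 mm above the sole; grasp it across the 26 mm, about 55 mm above the sole. Origin: centre of the sole's underside; x along its length, z up through the handle. Starts standing on the bench, sole down.
- stand: Fixed wooden stand under the sloping panel, base 170 x 270 mm, panel's upper edge about 165 mm above the bench. Origin on the bench under the panel's face centre; slope faces the stand's -x, upper edge towards its +x. The panel has two flush gilt borders along its length (12 mm wide, inner edges at x = -50 and +50 mm in panel_face); the band to rub lies between them.
- panel_face (a point): Face centre of the black lacquer panel, 280 (y) x 160 (x) x 12 mm, 125 mm above the bench unpressed; moves with it. x up the slope, y along the panel towards the end stop, z out of the face, 30 degrees from vertical. Rub with the block's length along y, its centre on x = 0, from about y = +70 to -85 mm.
- end_stop (a point): Middle of the end stop's inner side, on the face: a light wooden bar across the panel, 14 mm proud of it, at y = +127 mm of panel_face. The panel's other end, at y = -140 mm, is open, with no bar.
- bed (a joint): How far the panel is pushed in on its springs along its -z, in m: 0 untouched, 0.030 fully down. It starts to give at about 2.5 N and takes 0.5 N more per mm: about 7.5 N at 10 mm. It springs back when released.
- crate: Fixed plywood crate, 126 mm (x) x 276 mm (y) x 45 mm high, walls, floor and dividers 6 mm, with a row of three cells along y, each 114 x 84 mm inside, centres at y = -90, 0, +90 mm. Origin: centre of its underside. A jar stands in each of two cells, the cork tile lies in the third; which is which varies.
- tile: Loose cork tile 104 x 76 x 6 mm lying on the floor of one crate cell, its long side along the crate's x. Origin: centre of its underside, so its top is 6 mm above it.
- jar_a: Small closed jar with a red lid, 50 mm across, 80 mm high, standing in a crate cell. Origin: centre of its underside. Not to be moved.
- jar_b: Small closed jar with a green lid, 50 mm across, 80 mm high, standing in a crate cell. Origin: centre of its underside. Not to be moved.
- big_jar: Large jar, 80 mm across, 110 mm high, standing on the bench beyond the work. Origin: centre of its underside. Not to be moved.

How it is judged:
On the way, in this order (a step that is already met when the one before it is completed fails the run):
1. held in the gripper, the block presses flat on the panel beside the end stop, the panel sunk 4 to 21 mm (contact force between the fingers and block above 1 N and value of joint bed between 0.004 and 0.021 m and x of block in the frame of panel_face between -0.025 and 0.025 m and z of block in the frame of panel_face between -0.006 and 0.006 m and angle between the z axis of block and the z axis of panel_face, either way round below 0.15 rad and y of block in the frame of panel_face above 0.045 m), for 0.2 s.
2. still pressing so, it passes just before the middle (contact force between the fingers and block above 1 N and value of joint bed between 0.004 and 0.021 m and x of block in the frame of panel_face between -0.025 and 0.025 m and z of block in the frame of panel_face between -0.006 and 0.006 m and angle between the z axis of block and the z axis of panel_face, either way round below 0.15 rad and y of block in the frame of panel_face between 0 and 0.04 m), for 0.1 s.
3. still pressing so, it passes just after the middle (contact force between the fingers and block above 1 N and value of joint bed between 0.004 and 0.021 m and x of block in the frame of panel_face between -0.025 and 0.025 m and z of block in the frame of panel_face between -0.006 and 0.006 m and angle between the z axis of block and the z axis of panel_face, either way round below 0.15 rad and y of block in the frame of panel_face between -0.05 and -0.01 m), for 0.1 s.
4. still pressing so, it reaches the open end (contact force between the fingers and block above 1 N and value of joint bed between 0.004 and 0.021 m and x of block in the frame of panel_face between -0.025 and 0.025 m and z of block in the frame of panel_face between -0.006 and 0.006 m and angle between the z axis of block and the z axis of panel_face, either way round below 0.15 rad and y of block in the frame of panel_face between -0.13 and -0.065 m), for 0.1 s.
5. the block stands on the cork tile while still held (horizontal distance between block and tile below 0.03 m and contact force between block and tile above 0.3 N and angle between block's own z axis and vertical below 0.1 rad and contact force between the fingers and block above 0.5 N), for 0.1 s.
At the end, for the whole second after the job is handed in: The block stands still and upright (within 0.1 rad) on the cork tile, its centre within 30 mm of the tile's, the tile flat in its crate cell, the panel back up on its springs (within 2 mm), the jars standing and within 30 mm of where they were (horizontal distance between block and tile below 0.03 m and contact force between block and tile above 0.3 N and angle between block's own z axis and vertical below 0.1 rad and z of block in the frame of tile between 0.003 and 0.009 m and linear speed of block below 0.02 m/s and horizontal distance between tile and crate below 0.12 m and z of tile in the frame of crate below 0.01 m and value of joint bed below 0.002 m and distance of each of jar_a, jar_b, big_jar from where it was at the start of the episode below 0.03 m and angle between each of jar_a, jar_b, big_jar's own z axis and vertical below 0.2 rad); the robot touches nothing.
It fails at once if in mid-stroke (block centre 35 to -55 mm along the band, sole within 20 mm of the face) the panel is sunk under 2.5 mm (x of block in the frame of panel_face between -0.04 and 0.04 m and y of block in the frame of panel_face between -0.055 and 0.035 m and z of block in the frame of panel_face between -0.02 and 0.02 m and value of joint bed below 0.0025 m).
It fails at once if the panel is pushed right down (more than 26 mm) (value of joint bed above 0.026 m).
It fails at once if a jar is moved by more than 30 mm, or tipped (not (distance of jar_a from where it was at the start of the episode below 0.03 m and angle between jar_a's own z axis and vertical below 0.2 rad) or not (distance of jar_b from where it was at the start of the episode below 0.03 m and angle between jar_b's own z axis and vertical below 0.2 rad) or not (distance of big_jar from where it was at the start of the episode below 0.03 m and angle between big_jar's own z axis and vertical below 0.2 rad)).
It also fails if it takes over 64 s, if anything falls off the work surface, if the arm or the gripper's body presses on something with over 40 N, if the wrist force passes 120 N, or if a joint passes its speed limit or range.

## Robot

A 7-joint arm with a two-finger parallel gripper is mounted at the origin on the work surface. World frame = base frame: x ahead of the robot, y to its left, z up, the work surface at z = 0. Lengths are in m, angles in rad, forces in N, time in s.
With the tool pointing down it reaches from about 0.425 to 0.825 m from the base axis. Payload 3.6 kg.
Tool frame: the origin (TCP) lies on the centre line of the jaws, within the pads' length; the fingertips stand 25 mm ahead of it and the grasp point (between the pads) lies 6 mm ahead of it; x points along the fingers, z is the direction in which the jaws open and shut, and the axes are right-handed (so a half turn about x gives the same grasp; the last joint's range is limited). The gripper opens to 93 mm and grips with 3 to 60 N. Pads are 15 mm wide; open, the fingers measure 128 mm over their backs; the gripper's body (75 mm by 188 mm) begins 65 mm behind the grasp point.
Start: joints at [-1.272, 0.615, -0.013, 1.423, 0.008, 1.103, -0.04], TCP at [0.208, 0.616, 0.244] pointing down, gripper open.
Joint ranges: [-3.12, 3.12], [-0.3, 2.06], [-1.34, 1.32], [0.26, 2.42], [-1.36, 4.5], [0.01, 1.98], [-2.84, 2.84]. Speed limits (rad/s): [2.79, 2.79, 3.14, 3.14, 3.14, 3.14, 3.14].

## Interface

Orientations are given as a 3x3 rotation matrix whose columns are the frame's x, y, z axes.
In Python, from station import env gives the robot as it stands.
- The arm moves only by the tool step_arm, never from a script. Its argument "targets" is text: rows parted by semicolons, each of 7 numbers parted by spaces: the turn, a rotation vector about the tool's x, y, z in rad, then the shift along the tool's x, y, z in mm, then the finger opening in mm, from 0 to 93. In form: ax ay az tx ty tz fingers; .... A call has 1 to 12 rows; each row shifts and turns the pose as measured when the row begins, along the tool's axes as they then stand; what a row does not reach is not made up. A row lasts 1/12 s, in which the tool goes at most 41.7 mm and 7.16 degrees, less where a joint would pass 70% of its speed; a pose out of reach is approached as far as the arm can. A call is refused whole if a number of a shift passes 41.7 or a number of a turn 0.125, either way. A call with a gripper value outside its range is refused whole. The fingers move at their own pace and stop on an object; "force" is the grip in N (left out, the last holds). Time passes only in rows, so rows that do not move let the fingers close. It gives the time, the measured TCP pose, the force and the opening at its end, in the units of the state.
- env.get_obs(): the state, without advancing time (a new reading comes with each control period).
- env.grab_frame(name): name is "side" or "top"; returns (picture, depth): 384x512x3 uint8, blue, green, red; 384x512 float32, m along the optical axis (not along the pixel's ray), 0 where there is no reading.
- env.camera_model(name): a dict with "intrinsics" (3x3 intrinsics, pixels), "distortion" ([k1, k2, p1, p2, k3] as OpenCV has them; the pictures are not rectified), "pose" (4x4, takes a point from camera to world coordinates). Camera axes: x right, y down, z forward; pixel columns grow to the right and rows downward; lengths in m; the calibration is good to about 2 mm. A picture is of the moment at which its call begins. camera_model takes no time and is no camera call.
- env.close_job(): hands the job in, once; it reports no verdict.
Trained networks look in the newest picture that a camera, given by its name, has taken for a name from the list of things; names that differ only in an ending like _2 or _b are one class to them, and where a whole thing is asked for, a point or a joint stands for the part that bears it (a point fixed in the world has none). Each returns a list of dicts, best first, with "confidence" (0 to 1); they miss things now and then, are a little off and sometimes report something else, mostly with a low value. They report only what shows in the picture. A call takes as long as a camera call.
- env.masks_of(target, camera): "region" (384x512 bool, what is visible of it) and "xy" ([column, row] in pixels, amid what is visible of it).
The state is a dict: "time": time; "joints": joint angles; "qd": joint speeds; "effort": joint torques, N m; "tool_pos": TCP position; "eef_rot": TCP orientation; "contact_force": force on the tool from outside, world axes, zero at the start; "ft_torque": the same for the moment, N m; "opening": opening from 0.0 (shut) to 1.0 (fully open).
Only numpy, scipy, OpenCV 4.12 (cv2) and the standard library are available. Lean on these libraries where they do the work, as an engineer would, in place of code of your own. Each camera call takes 0.05 s, during which the arm holds its last target. There are 200 camera calls.

## Working session

There is one attempt and no reset: what is moved stays moved. The work goes in short steps, Python scripts to look and compute and a tool call to move; the robot and the scene stay as the last step left them, time stands still between calls to the robot, and variables do not carry over. Pictures are saved under pics/ and viewed, about 8 in all and at most 12, crops included, and the job is handed in when it is done.

Besides the shell and the picture viewer there is one more tool, called after "Request:" as a command line: name --argument value ..., lists and objects as JSON in quotes. step_arm: Moves the arm, as the interface text tells. Its arguments: {"type":"object","properties":{"targets":{"type":"string"},"force":{"type":"number"}},"required":["targets"]}

```bash
ls; mkdir -p pics
cat > h.py <<'E'
import numpy as np,cv2
from station import env
def cloud(cam,depth,mask=None):
    m=env.camera_model(cam);K=np.array(m["intrinsics"]);D=np.array(m["distortion"]);P=np.array(m["pose"])
    ok=depth>0
    if mask is not None: ok&=mask
    v,u=np.nonzero(ok);z=depth[v,u]
    n=cv2.undistortPoints(np.stack([u,v],1).astype(np.float64)[:,None],K,D)[:,0]
    p=np.c_[n*z[:,None],z]
    return p@P[:3,:3].T+P[:3,3],u,v
E
python3 - <<'E'
from h import *
ims=[]
for c in("side","top"):
    im,d=env.grab_frame(c);ims.append(im);np.save(f"pics/{c}.npy",d);cv2.imwrite(f"pics/{c}1.png",im)
    print(c,np.round(env.camera_model(c)["pose"],3).tolist())
    for t in("block","stand","panel_face","end_stop","crate","tile","jar_a","big_jar"):
        for r in env.masks_of(t,c)[:3]:
            m=r["region"]
            p,u,v=cloud(c,d,m)
            if len(p)==0: continue
            print(t,round(r["confidence"],2),np.round(r["xy"]),m.sum(),"lo",np.round(np.percentile(p,3,0),3),"med",np.round(np.median(p,0),3),"hi",np.round(np.percentile(p,97,0),3))
            np.save(f"pics/{c}_{t}_{int(100*r['confidence'])}.npy",m)
E
```

```text
pics
side [[-0.976, -0.097, 0.193, 0.433], [-0.214, 0.535, -0.817, 0.889], [-0.024, -0.84, -0.543, 0.658], [0.0, 0.0, 0.0, 1.0]]
block 0.66 [308. 211.] 862 lo [0.459 0.007 0.003] med [0.5   0.033 0.024] hi [0.541 0.056 0.078]
stand 0.63 [306. 143.] 5706 lo [ 0.41  -0.322  0.01 ] med [ 0.536 -0.235  0.103] hi [ 0.667 -0.187  0.16 ]
panel_face 0.77 [307. 136.] 3923 lo [ 0.409 -0.327  0.079] med [ 0.538 -0.255  0.122] hi [ 0.673 -0.194  0.162]
end_stop 0.97 [312. 135.] 3799 lo [ 0.408 -0.324  0.085] med [ 0.536 -0.254  0.123] hi [ 0.668 -0.194  0.162]
crate 0.98 [281. 302.] 4720 lo [0.452 0.171 0.003] med [0.517 0.346 0.022] hi [0.602 0.452 0.046]
tile 0.95 [278. 326.] 1216 lo [0.467 0.357 0.01 ] med [0.515 0.389 0.012] hi [0.563 0.417 0.015]
jar_a 0.81 [281. 279.] 806 lo [0.507 0.295 0.02 ] med [0.527 0.324 0.062] hi [0.55  0.332 0.088]
jar_a 0.73 [280. 247.] 534 lo [0.523 0.209 0.034] med [0.545 0.235 0.072] hi [0.568 0.244 0.088]
big_jar 0.82 [212. 184.] 1152 lo [ 0.737 -0.038  0.008] med [0.766 0.01  0.073] hi [0.805 0.022 0.112]
top [[-0.018, -0.995, 0.101, 0.527], [-0.999, 0.022, 
[... 290 characters left out ...]
6 [396. 222.] 8661 lo [ 0.41  -0.325  0.089] med [ 0.537 -0.266  0.129] hi [ 0.669 -0.195  0.164]
end_stop 0.86 [396. 220.] 8878 lo [ 0.408 -0.326  0.087] med [ 0.537 -0.266  0.129] hi [ 0.67  -0.195  0.164]
crate 0.55 [177. 229.] 3192 lo [0.459 0.173 0.003] med [0.531 0.286 0.009] hi [0.603 0.444 0.047]
tile 0.89 [132. 232.] 958 lo [0.465 0.366 0.009] med [0.513 0.4   0.012] hi [0.562 0.434 0.016]
jar_a 0.71 [161. 227.] 401 lo [0.509 0.283 0.025] med [0.53  0.299 0.085] hi [0.551 0.327 0.089]
jar_a 0.57 [199. 222.] 340 lo [0.526 0.196 0.024] med [0.546 0.212 0.085] hi [0.567 0.235 0.089]
big_jar 0.62 [285. 134.] 937 lo [ 0.737 -0.05   0.019] med [ 0.764 -0.016  0.109] hi [0.804 0.018 0.113]
```

Run:
```python
from h import *
import glob
a=cv2.imread("pics/top1.png");b=cv2.imread("pics/side1.png")
cv2.imwrite("pics/both.png",cv2.resize(np.vstack([a[100:340,60:512],b[60:384,60:512]]),None,fx=1.05,fy=1.05))
for c in("top","side"):
    d=np.load(f"pics/{c}.npy")
    L=lambda t:cloud(c,d,np.load(glob.glob(f"pics/{c}_{t}_*.npy")[0]))
    im=cv2.imread(f"pics/{c}1.png")
    p,u,v=L("end_stop")
    q=p[p[:,2]>.08]
    for _ in range(5):
        m=q.mean(0);n=np.linalg.svd(q-m,full_matrices=False)[2][2];n*=np.sign(n[2]);q=q[abs((q-m)@n)<.003]
    print(c,"plane n",n.round(3),"tilt from vertical deg",np.degrees(np.arccos(n[2])),"mean",m.round(4))
    # in-plane axes
    xs=np.array([-n[0],-n[1],0]);xs/=np.linalg.norm(xs);xs=xs-(xs@n)*n;xs/=np.linalg.norm(xs);ys=np.cross(n,xs)
    print("upslope",xs.round(3),"y",ys.round(3))
    r=np.c_[(q-m)@xs,(q-m)@ys];box=cv2.minAreaRect((r*1000).astype(np.float32));print("rect",box)
    ctr=m+xs*box[0][0]/1e3+ys*box[0][1]/1e3;print("ctr",ctr.round(4))
    bar=p[((p-m)@n>.008)&((p-m)@n<.02)];print("bar along y",np.percentile((bar-ctr)@ys,[3,50,97]).round(3),len(bar))
    dark=q[:0]
    for t,z0,z1 in(("block",.015,.03),("block",.07,.085),("tile",.008,.016),("crate",.04,.05)):
        p,u,v=L(t);k=(p[:,2]>z0)&(p[:,2]<z1)
        bx=cv2.minAreaRect((p[k,:2]*1000).astype(np.float32));print(t,z0,k.sum(),"rect mm",np.round(bx[0],1),np.round(bx[1],1),round(bx[2],1),"zmed",np.median(p[k,2]).round(4))
```

```text
top plane n [0.001 0.498 0.867] tilt from vertical deg 29.8865343571142 mean [ 0.5284 -0.2633  0.1277]
upslope [-0.002 -0.867  0.498] y [ 1.    -0.002  0.   ]
rect ((-4.296470642089844, 11.982467651367188), (280.76947021484375, 161.0376434326172), 89.67459106445312)
ctr [ 0.5403 -0.2596  0.1256]
bar along y [0.126 0.132 0.138] 351
block 0.015 389 rect mm [501.7  20.9] [87.2 47.8] 22.7 zmed 0.022
block 0.07 204 rect mm [501.9  21.1] [49.6 25.6] 22.8 zmed 0.0769
tile 0.008 926 rect mm [513.3 401. ] [103.2  71.2] 10.0 zmed 0.0124
crate 0.04 712 rect mm [530. 307.] [125.9 275.2] 10.8 zmed 0.0444
side plane n [-0.002  0.495  0.869] tilt from vertical deg 29.64283854535752 mean [ 0.5279 -0.2566  0.1236]
upslope [ 0.003 -0.869  0.495] y [1.    0.004 0.   ]
rect ((3.4697952270507812, 8.781814575195312), (273.0860290527344, 162.03558349609375), 89.41485595703125)
ctr [ 0.5366 -0.2595  0.1253]
bar along y [0.13  0.134 0.141] 129
block 0.015 300 rect mm [500.8  22.9] [88.5 48.9] 23.3 zmed 0.0226
block 0.07 131 rect mm [502.4  22.5] [47.9 26.4] 21.4 zmed 0.077
tile 0.008 1195 rect mm [515.4 386.7] [104.2  57.5] 9.8 zmed 0.0125
crate 0.04 1043 rect mm [529.2 308.7] [127.5 277.4] 10.4 zmed 0.0445
```

View pics/both.png

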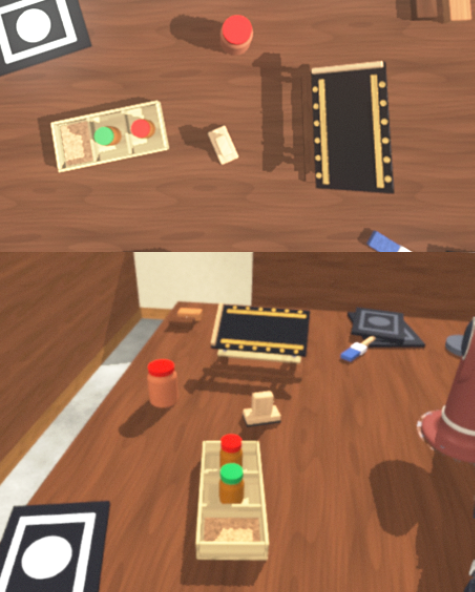

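```bash
cat >> h.py <<'E'
from scipy.spatial.transform import Rotation as Ro
def rot(a,z):  # tool x (approach) and jaw axis z -> matrix; picks half-turn nearest present
    a=np.array(a,float);a/=np.linalg.norm(a);z=np.array(z,float);z-=z@a*a;z/=np.linalg.norm(z)
    R0=np.array(env.get_obs()["eef_rot"]);c=[np.c_[a,np.cross(s*z,a),s*z] for s in(1,-1)]
    return min(c,key=lambda R:Ro.from_matrix(R0.T@R).magnitude())
def plan(p,R,n=None,f=93,show=True):
    o=env.get_obs();p0=np.array(o["tool_pos"]);R0=np.array(o["eef_rot"])
    w=Ro.from_matrix(R0.T@R).as_rotvec();d=(np.array(p)-p0)*1e3
    print("t",round(o["time"],2),"pos",p0.round(4),"F",np.round(o["contact_force"],2),"open",round(o["opening"],3),"dist",np.linalg.norm(d).round(1),"w",w.round(3),"tool d",(R0.T@d).round(1))
    n=n or int(np.ceil(max(np.linalg.norm(d)/30,np.linalg.norm(w)/.1,1)))
    rows=[]
    for k in range(n):
        Rk=R0@Ro.from_rotvec(w*k/n).as_matrix()
        rows.append(" ".join(f"{x:.3f}" for x in w/n)+" "+" ".join(f"{x:.1f}" for x in Rk.T@d/n)+f" {f}")
    for i in range(0,n,12): print("; ".join(rows[i:i+12]))
E
python3 - <<'E'
from h import *
print(np.round(env.get_obs()["eef_rot"],3).tolist())
y=np.radians(22.7)
R=rot([0,0,-1],[-np.sin(y),np.cos(y),0]);print(R.round(3).tolist())
plan([.5018,.0215,.16],R,f=80)
E
```

```text
[[-0.0, -0.947, 0.32], [-0.0, 0.32, 0.947], [-1.0, -0.0, -0.0]]
[[0.0, -0.923, -0.386], [0.0, -0.386, 0.923], [-1.0, -0.0, 0.0]]
t 0.9 pos [0.208  0.6158 0.2437] F [0.5  0.33 0.25] open 1.0 dist 668.2 w [-0.722 -0.    -0.   ] tool d [  83.7 -468.5 -469. ]
-0.031 -0.000 -0.000 3.6 -20.4 -20.4 80; -0.031 -0.000 -0.000 3.6 -19.7 -21.0 80; -0.031 -0.000 -0.000 3.6 -19.1 -21.6 80; -0.031 -0.000 -0.000 3.6 -18.4 -22.2 80; -0.031 -0.000 -0.000 3.6 -17.7 -22.8 80; -0.031 -0.000 -0.000 3.6 -16.9 -23.3 80; -0.031 -0.000 -0.000 3.6 -16.2 -23.8 80; -0.031 -0.000 -0.000 3.6 -15.4 -24.3 80; -0.031 -0.000 -0.000 3.6 -14.7 -24.8 80; -0.031 -0.000 -0.000 3.6 -13.9 -25.3 80; -0.031 -0.000 -0.000 3.6 -13.1 -25.7 80; -0.031 -0.000 -0.000 3.6 -12.3 -26.1 80
-0.031 -0.000 -0.000 3.6 -11.4 -26.5 80; -0.031 -0.000 -0.000 3.6 -10.6 -26.8 80; -0.031 -0.000 -0.000 3.6 -9.8 -27.1 80; -0.031 -0.000 -0.000 3.6 -8.9 -27.4 80; -0.031 -0.000 -0.000 3.6 -8.0 -27.7 80; -0.031 -0.000 -0.000 3.6 -7.2 -27.9 80; -0.031 -0.000 -0.000 3.6 -6.3 -28.1 80; -0.031 -0.000 -0.000 3.6 -5.4 -28.3 80; -0.031 -0.000 -0.000 3.6 -4.5 -28.5 80; -0.031 -0.000 -0.000 3.6 -3.6 -28.6 80; -0.031 -0.000 -0.000 3.6 -2.7 -28.7 80
```

Request:
step_arm --targets "-0.031 0 0 2 -20.4 -20.4 80; -0.031 0 0 2 -19.7 -21 80; -0.031 0 0 2 -19.1 -21.6 80; -0.031 0 0 2 -18.4 -22.2 80; -0.031 0 0 2 -17.7 -22.8 80; -0.031 0 0 2 -16.9 -23.3 80; -0.031 0 0 2 -16.2 -23.8 80; -0.031 0 0 2 -15.4 -24.3 80; -0.031 0 0 2 -14.7 -24.8 80; -0.031 0 0 2 -13.9 -25.3 80; -0.031 0 0 2 -13.1 -25.7 80; -0.031 0 0 2 -12.3 -26.1 80"

```text
time: 1.9
tool_pos: [0.3655, 0.3032, 0.2174]
eef_rot: [[0.0, -0.997, -0.081], [0.011, -0.081, 0.997], [-1.0, -0.001, 0.011]]
contact_force: [0.5, 0.1, -0.4]
opening: 0.858
```

Request:
step_arm --targets "-0.031 0 0 3.6 -11.4 -26.5 80; -0.031 0 0 3.6 -10.6 -26.8 80; -0.031 0 0 3.6 -9.8 -27.1 80; -0.031 0 0 3.6 -8.9 -27.4 80; -0.031 0 0 3.6 -8 -27.7 80; -0.031 0 0 3.6 -7.2 -27.9 80; -0.031 0 0 3.6 -6.3 -28.1 80; -0.031 0 0 3.6 -5.4 -28.3 80; -0.031 0 0 3.6 -4.5 -28.5 80; -0.031 0 0 3.6 -3.6 -28.6 80; -0.031 0 0 3.6 -2.7 -28.7 80; 0 0 0 0 0 0 80"

```text
time: 2.9
tool_pos: [0.5275, 0.0028, 0.1763]
eef_rot: [[0.013, -0.909, -0.417], [0.011, -0.417, 0.909], [-1.0, -0.016, 0.004]]
contact_force: [-0.4, -0.3, 0.2]
opening: 0.858
```

Run:
```python
from h import *
y=np.radians(22.7)
plan([.5018,.0215,.061],rot([0,0,-1],[-np.sin(y),np.cos(y),0]),f=80)
```

```text
t 2.9 pos [0.5275 0.0028 0.1763] F [-0.4  -0.32  0.18] open 0.858 dist 119.6 w [0.034 0.005 0.016] tool d [115.1  17.4  27.2]
0.008 0.001 0.004 28.8 4.3 6.8 80; 0.008 0.001 0.004 28.8 4.3 6.8 80; 0.008 0.001 0.004 28.8 4.2 6.8 80; 0.008 0.001 0.004 28.8 4.2 6.8 80
```

Request:
step_arm --targets "0.011 0.002 0.005 10 6 9 80; 0.011 0.002 0.005 10 6 9 80; 0.011 0.001 0.005 10 5 8 80; 0 0 0 15 0 0 80; 0 0 0 0 0 0 80"

```text
time: 3.32
tool_pos: [0.5039, 0.0166, 0.1309]
eef_rot: [[0.007, -0.927, -0.375], [-0.001, -0.375, 0.927], [-1.0, -0.006, -0.004]]
contact_force: [0.4, 0.5, 0.3]
opening: 0.859
```

Run:
```python
from h import *
y=np.radians(22.7)
plan([.5018,.0215,.061],rot([0,0,-1],[-np.sin(y),np.cos(y),0]),f=80)
```

```text
t 3.32 pos [0.5039 0.0166 0.1309] F [0.37 0.49 0.26] open 0.859 dist 70.1 w [-0.012 -0.004  0.006] tool d [69.8  0.5  5.6]
-0.004 -0.001 0.002 23.3 0.2 1.9 80; -0.004 -0.001 0.002 23.3 0.1 1.8 80; -0.004 -0.001 0.002 23.3 0.1 1.8 80
```

Request:
step_arm --targets "-0.003 -0.001 0.001 15 0 1.5 80; -0.003 -0.001 0.001 15 0 1.5 80; -0.003 -0.001 0.002 15 0 1.5 80; -0.002 -0.001 0.002 15 0 1 80; 0 0 0 6 0 0 80; 0 0 0 0 0 0 80"

```text
time: 3.82
tool_pos: [0.5063, 0.0237, 0.0668]
eef_rot: [[0.008, -0.923, -0.386], [0.001, -0.386, 0.923], [-1.0, -0.008, -0.002]]
contact_force: [-0.1, -0.5, -0.4]
opening: 0.86
```

Run:
```python
from h import *
y=np.radians(22.7)
plan([.5018,.0215,.061],rot([0,0,-1],[-np.sin(y),np.cos(y),0]),f=80)
im,d=env.grab_frame("side");cv2.imwrite("pics/s2.png",cv2.resize(im[130:260,220:400],None,fx=3,fy=3))
```

```text
t 3.82 pos [0.5063 0.0237 0.0668] F [-0.14 -0.49 -0.4 ] open 0.86 dist 7.6 w [-0.    -0.002  0.008] tool d [ 5.7  5.  -0.3]
-0.000 -0.002 0.008 5.7 5.0 -0.3 80
```

View pics/s2.png

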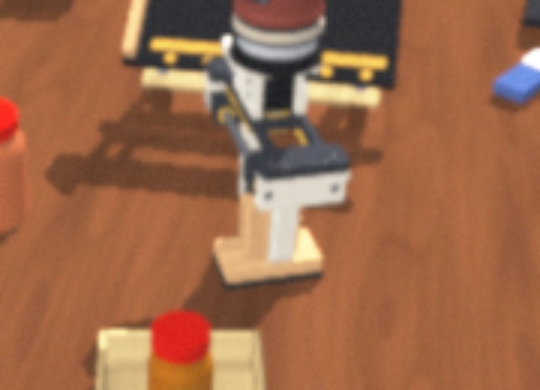

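The fingers straddle the handle (crop about 270,225), ready to close after a 5 mm correction.

Request:
step_arm --targets "0 0 0.004 3 2.5 0 80; 0 0 0.004 3 2.5 0 80; 0 0 0 0 0 0 15; 0 0 0 0 0 0 15; 0 0 0 0 0 0 15; 0 0 0 0 0 0 15; 0 0 0 0 0 0 15; 0 0 0 0 0 0 15; 0 0 0 0 0 0 15; 0 0 0 0 0 0 15" --force 50

```text
time: 4.7
tool_pos: [0.5045, 0.0214, 0.065]
eef_rot: [[0.009, -0.923, -0.385], [-0.002, -0.385, 0.923], [-1.0, -0.008, -0.005]]
contact_force: [1.1, 0.2, 0.4]
opening: 0.336
```

Run:
```python
from h import *
y=np.radians(22.7)
plan([.5018,.0215,.061],rot([0,0,-1],[-np.sin(y),np.cos(y),0]),f=80)
```

```text
t 4.7 pos [0.5045 0.0214 0.065 ] F [1.05 0.2  0.42] open 0.336 dist 4.8 w [-0.001 -0.005  0.008] tool d [4.  2.4 1.2]
-0.001 -0.005 0.008 4.0 2.4 1.2 80
```

Request:
step_arm --targets "0 0 0 0 0 0 15; 0 0 0 0 0 0 15; 0 0 0 0 0 0 15; 0 0 0 0 0 0 15"

```text
time: 5.03
tool_pos: [0.5045, 0.0214, 0.0651]
eef_rot: [[0.009, -0.923, -0.385], [-0.002, -0.385, 0.923], [-1.0, -0.008, -0.005]]
contact_force: [1.1, 0.6, 1.1]
opening: 0.277
```

Request:
step_arm --targets "0 0 0 -10 0 0 15; 0 0 0 -20 0 0 15; 0 0 0 -30 0 0 15; 0 0 0 -30 0 0 15; 0 0 0 -30 0 0 15; 0 0 0 -20 0 0 15; 0 0 0 -10 0 0 15; 0 0 0 0 0 0 15"

```text
time: 5.7
tool_pos: [0.4979, 0.0213, 0.2211]
eef_rot: [[-0.005, -0.923, -0.385], [-0.003, -0.385, 0.923], [-1.0, 0.006, -0.0]]
contact_force: [0.2, 0.1, -3.3]
opening: 0.276
```

Run:
```python
from h import *
n=np.array([0,.5,.866])
R=rot(-n,[0,-.866,.5]);print(R.round(3).tolist())
plan(np.array([.6,-.2595,.1255])+n*.13,R,f=15)
im,d=env.grab_frame("side");cv2.imwrite("pics/s3.png",im)
for r in env.masks_of("block","side")[:1]:
    p,_,_=cloud("side",d,r["region"]);print(r["confidence"],np.percentile(p,[3,50,97],axis=0).round(3))
```

```text
[[-0.0, -1.0, -0.0], [-0.5, 0.0, 0.866], [-0.866, 0.0, -0.5]]
t 5.7 pos [0.4979 0.0213 0.2211] F [ 0.16  0.15 -3.25] open 0.276 dist 239.4 w [0.388 0.515 0.098] tool d [ -17.   -11.  -238.5]
0.048 0.064 0.012 -2.1 -1.4 -29.8 15; 0.048 0.064 0.012 -0.2 -2.8 -29.8 15; 0.048 0.064 0.012 1.6 -4.3 -29.6 15; 0.048 0.064 0.012 3.5 -5.7 -29.2 15; 0.048 0.064 0.012 5.3 -7.2 -28.6 15; 0.048 0.064 0.012 7.0 -8.6 -27.8 15; 0.048 0.064 0.012 8.6 -10.0 -26.8 15; 0.048 0.064 0.012 10.2 -11.4 -25.7 15
0.89 [[ 0.451 -0.197  0.052]
 [ 0.499  0.035  0.179]
 [ 0.543  0.056  0.234]]
```

View pics/s3.png

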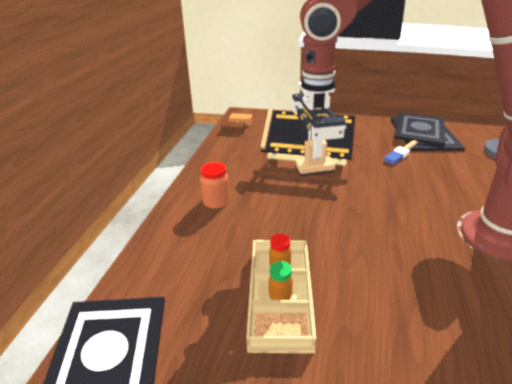

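Request:
step_arm --targets "0.048 0.064 0.012 -4 -1.4 -29 15; 0.048 0.064 0.012 -2 -2.8 -29 15; 0.048 0.064 0.012 1 -4.3 -29 15; 0.048 0.064 0.012 3.5 -5.7 -29 15; 0.048 0.064 0.012 5 -7 -28 15; 0.048 0.064 0.012 7 -8.6 -27 15; 0.048 0.064 0.012 8 -10 -24 15; 0.048 0.064 0.012 8 -11 -15 15; 0 0 0 0 0 0 15; 0 0 0 0 0 0 15"

```text
time: 6.63
tool_pos: [0.5873, -0.1821, 0.2182]
eef_rot: [[-0.038, -0.999, -0.009], [-0.512, 0.011, 0.859], [-0.858, 0.037, -0.512]]
contact_force: [-0.0, -0.1, -2.8]
opening: 0.278
```

```bash
cat >> h.py <<'E'
N=np.array([0,.5,.866]);C=np.array([.5395,-.2595,.1255]);RP=np.c_[-N,[-1,0,0],[0,.866,-.5]]
def at(s,h,f=15): # block centre y on panel, sole height over unpressed face
    o=env.get_obs();p=np.array(o["tool_pos"])-C;up=np.array([0,-.866,.5])
    print("block y",round(p[0]*1e3-2.4,1),"x",round(p@up*1e3,1),"h",round(p@N*1e3-65,1),"Fn",(np.array(o["contact_force"])@N).round(2),"joints",np.round(o["joints"],2))
    plan(C+np.array([s+.0024,0,0])+N*(h+.065),RP,f=f)
E
python3 - <<'E'
from h import *
at(.07,.03)
E
```

```text
block y 45.4 x -20.7 h 54.0 Fn -2.45 joints [-0.14  0.62  0.25  1.67  0.5   0.94  1.33]
t 6.63 pos [ 0.5873 -0.1821  0.2182] F [-0.   -0.11 -2.76] open 0.278 dist 40.1 w [ 0.009 -0.014 -0.038] tool d [ 23.4 -25.3 -20.5]
0.004 -0.007 -0.019 11.7 -12.7 -10.3 15; 0.004 -0.007 -0.019 11.8 -12.5 -10.3 15
```

Request:
step_arm --targets "0.003 -0.004 -0.01 2 -8 -6 15; 0.003 -0.004 -0.01 4 -8 -7 15; 0.003 -0.004 -0.01 6 -7 -6 15; 0 -0.002 -0.006 6 -2 -2 15; 0 0 0 0 0 0 15; 0 0 0 0 0 0 15"

```text
time: 7.13
tool_pos: [0.6116, -0.2102, 0.2089]
eef_rot: [[-0.003, -1.0, -0.003], [-0.493, -0.002, 0.87], [-0.87, 0.004, -0.493]]
contact_force: [0.6, 0.4, -2.5]
opening: 0.274
```

Run:
```python
from h import *
at(.07,.012)
im,d=env.grab_frame("top");cv2.imwrite("pics/t4.png",cv2.resize(im[140:300,300:470],None,fx=3,fy=3))
```

```text
block y 69.7 x -1.0 h 31.9 Fn -2.02 joints [-0.07  0.64  0.23  1.62  0.49  0.89  1.38]
t 7.13 pos [ 0.6116 -0.2102  0.2089] F [ 0.57  0.37 -2.55] open 0.274 dist 19.9 w [ 0.003  0.008 -0.003] tool d [19.9 -0.4 -1.1]
0.003 0.008 -0.003 19.9 -0.4 -1.1 15
```

View pics/t4.png

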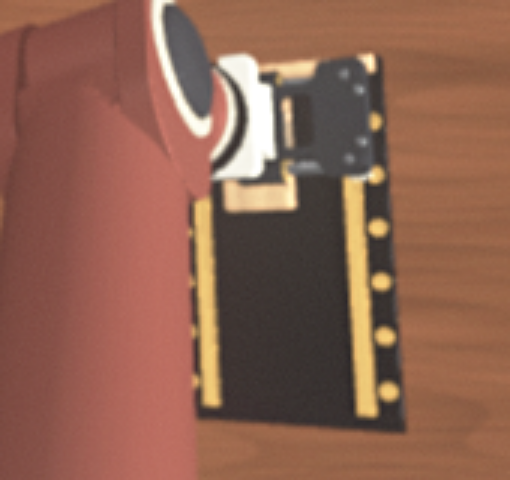

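The block sits square over the band below the end stop (visible edge near crop 260,195), about 32 mm above the face. Descending.

Request:
step_arm --targets "0.001 0.003 -0.001 7 0 0 15; 0.001 0.003 -0.001 7 0 0 15; 0.001 0.002 -0.001 6 0 0 15; 0 0 0 5 0 0 15; 0 0 0 0 0 0 15; 0 0 0 0 0 0 15"

```text
time: 7.68
tool_pos: [0.6105, -0.2227, 0.1847]
eef_rot: [[-0.0, -1.0, -0.002], [-0.499, -0.001, 0.866], [-0.866, 0.001, -0.499]]
contact_force: [0.4, -0.2, -3.5]
opening: 0.276
```

Run:
```python
from h import *
at(.07,-.01)
```

```text
block y 68.6 x -2.3 h 4.6 Fn -3.11 joints [-0.06  0.68  0.25  1.65  0.51  0.83  1.36]
t 7.68 pos [ 0.6105 -0.2227  0.1847] F [ 0.41 -0.24 -3.46] open 0.276 dist 14.9 w [ 0.002  0.001 -0.   ] tool d [14.6 -1.4 -2.3]
0.002 0.001 -0.000 14.6 -1.4 -2.3 15
```

Request:
step_arm --targets "0 0 0 4 0 -2 15; 0 0 0 4 0 0 15; 0 0 0 4 0 0 15; 0 0 0 3 0 0 15; 0 0 0 0 0 0 15; 0 0 0 0 0 0 15"

```text
time: 8.18
tool_pos: [0.6112, -0.2307, 0.1742]
eef_rot: [[0.002, -1.0, -0.002], [-0.499, -0.002, 0.867], [-0.867, -0.0, -0.499]]
contact_force: [-2.5, 3.9, 2.7]
opening: 0.279
```

Run:
```python
from h import *
at(.07,-.011)
```

```text
block y 69.3 x -0.6 h -8.4 Fn 4.27 joints [-0.05  0.69  0.25  1.65  0.51  0.8   1.35]
t 8.18 pos [ 0.6112 -0.2307  0.1742] F [-2.46  3.91  2.67] open 0.279 dist 2.7 w [0.002 0.001 0.002] tool d [ 2.6 -0.7 -0.6]
0.002 0.001 0.002 2.6 -0.7 -0.6 15
```

Request:
step_arm --targets "0 0 0 2 0 0 15; 0 0 0 1 0 0 15; 0 0 0 0 0 0 15; 0 0 0 0 0 0 15; 0 0 0 0 2 0 15; 0 0 0 0 3 0 15; 0 0 0 0 3 0 15; 0 0 0 0 3 0 15; 0 0 0 0 3 0 15"

```text
time: 8.93
tool_pos: [0.6071, -0.2293, 0.1757]
eef_rot: [[0.028, -1.0, -0.003], [-0.498, -0.017, 0.867], [-0.867, -0.023, -0.498]]
contact_force: [2.0, 3.0, 2.3]
opening: 0.279
```

Run:
```python
from h import *
at(.045,-.011)
```

```text
block y 65.2 x -1.0 h -6.4 Fn 3.51 joints [-0.05  0.67  0.25  1.69  0.53  0.76  1.34]
t 8.93 pos [ 0.6071 -0.2293  0.1757] F [1.96 3.03 2.3 ] open 0.279 dist 20.8 w [0.003 0.002 0.028] tool d [ 4.  20.3 -0.9]
0.003 0.002 0.028 4.0 20.3 -0.9 15
```

Request:
step_arm --targets "0 0 0.01 2 3 0 15; 0 0 0.01 2 4 0 15; 0 0 0.01 2 4 0 15; 0 0 0.01 2 4 0 15; 0 0 0.01 1.5 4 0 15; 0 0 0.01 1.5 4 0 15"

```text
time: 9.43
tool_pos: [0.5936, -0.2321, 0.1693]
eef_rot: [[-0.008, -1.0, -0.006], [-0.497, -0.001, 0.868], [-0.868, 0.01, -0.497]]
contact_force: [4.0, 4.0, 4.6]
opening: 0.276
```

Run:
```python
from h import *
at(.045,-.011)
```

```text
block y 51.7 x -1.8 h -13.3 Fn 5.99 joints [-0.05  0.68  0.25  1.7   0.52  0.78  1.35]
t 9.43 pos [ 0.5936 -0.2321  0.1693] F [3.97 4.04 4.59] open 0.276 dist 7.3 w [ 0.006  0.004 -0.008] tool d [-2.3  6.7 -1.8]
0.006 0.004 -0.008 -2.3 6.7 -1.8 15
```

Request:
step_arm --targets "0.001 0.001 0.004 0.3 4 -0.4 15; 0.001 0.001 0.004 0.3 4 -0.4 15; 0.001 0.001 0.004 0.5 4 -0.3 15; 0.001 0.001 0.004 0.5 4 -0.3 15; 0.001 0 0.004 0.6 4 -0.3 15; 0.001 0 0.004 0.6 4 -0.3 15"

```text
time: 9.93
tool_pos: [0.5833, -0.2313, 0.172]
eef_rot: [[0.003, -1.0, -0.004], [-0.498, -0.004, 0.867], [-0.867, -0.001, -0.498]]
contact_force: [3.8, 3.8, 3.4]
opening: 0.276
```

Run:
```python
from h import *
at(.02,-.011)
```

```text
block y 41.4 x -1.2 h -10.7 Fn 4.82 joints [-0.05  0.66  0.26  1.74  0.53  0.75  1.33]
t 9.93 pos [ 0.5833 -0.2313  0.172 ] F [3.83 3.78 3.38] open 0.276 dist 21.4 w [0.004 0.002 0.003] tool d [ 0.3 21.4 -1.1]
0.004 0.002 0.003 0.3 21.4 -1.1 15
```

Request:
step_arm --targets "0.001 0 0.006 0.9 5 -0.2 15; 0.001 0 0.006 0.9 5 -0.2 15; 0.001 0 0.006 0.9 5 -0.2 15; 0.001 0 0.006 0.9 5 -0.2 15; 0 0 0.006 0.9 5 -0.2 15; 0 0 0.006 0.9 5 -0.2 15; 0 0 0.006 0.9 5 -0.2 15; 0 0 0.006 0.9 5 -0.2 15"

```text
time: 10.6
tool_pos: [0.5606, -0.2326, 0.1719]
eef_rot: [[-0.001, -1.0, -0.004], [-0.496, -0.004, 0.868], [-0.868, 0.003, -0.496]]
contact_force: [3.9, 2.8, 3.4]
opening: 0.278
```

Run:
```python
from h import *
at(-.01,-.011)
```

```text
block y 18.7 x -0.1 h -11.4 Fn 4.32 joints [-0.06  0.63  0.27  1.8   0.55  0.72  1.32]
t 10.6 pos [ 0.5606 -0.2326  0.1719] F [3.95 2.83 3.35] open 0.278 dist 28.7 w [ 0.004  0.004 -0.001] tool d [-0.4 28.7  0. ]
0.004 0.004 -0.001 -0.4 28.7 0.0 15
```

Steady. Continue the same.

Request:
step_arm --targets "0 0 0.006 0.8 5 0 15; 0 0 0.006 0.8 5 0 15; 0 0 0.006 0.9 5 0 15; 0 0 0.006 0.9 5 0 15; 0 0 0.006 0.9 5 0 15; 0 0 0.006 0.9 5 0 15; 0 0 0.006 0.9 5 0 15; 0 0 0.006 0.9 5 0 15; 0 0 0.006 0.9 5 0 15; 0 0 0.006 0.9 5 0 15"

```text
time: 11.43
tool_pos: [0.5344, -0.2335, 0.1721]
eef_rot: [[0.0, -1.0, -0.011], [-0.496, -0.01, 0.869], [-0.869, 0.005, -0.496]]
contact_force: [3.6, 3.6, 3.8]
opening: 0.272
```

Run:
```python
from h import *
at(-.04,-.011)
```

```text
block y -7.5 x 0.8 h -11.6 Fn 5.04 joints [-0.07  0.6   0.29  1.87  0.57  0.68  1.3 ]
t 11.43 pos [ 0.5344 -0.2335  0.1721] F [3.57 3.58 3.76] open 0.272 dist 32.5 w [0.011 0.005 0.   ] tool d [-0.6 32.5  1.2]
0.005 0.003 0.000 -0.3 16.2 0.6 15; 0.005 0.003 0.000 -0.3 16.2 0.5 15
```

Request:
step_arm --targets "0.002 0.001 0.006 0.8 5 0.1 15; 0.002 0.001 0.006 0.8 5 0.1 15; 0.002 0.001 0.006 0.8 5 0.1 15; 0.002 0.001 0.006 0.9 5 0.1 15; 0.002 0 0.006 0.9 5 0.1 15; 0.002 0 0.006 0.9 5 0.1 15; 0.001 0 0.006 0.9 5 0.1 15; 0.001 0 0.006 0.9 5 0 15; 0.001 0 0.006 0.9 5 0 15; 0.001 0 0.006 0.9 5 0 15; 0.001 0 0.006 0.9 5 0 15; 0.001 0 0.006 0.9 5 0 15"

```text
time: 12.43
tool_pos: [0.5036, -0.2337, 0.1714]
eef_rot: [[0.002, -1.0, -0.001], [-0.497, -0.002, 0.868], [-0.868, -0.001, -0.497]]
contact_force: [4.3, 3.8, 4.3]
opening: 0.273
```

Run:
```python
from h import *
at(-.07,-.011)
```

```text
block y -38.3 x 0.6 h -12.3 Fn 5.65 joints [-0.08  0.57  0.32  1.96  0.61  0.63  1.26]
t 12.43 pos [ 0.5036 -0.2337  0.1714] F [4.34 3.77 4.35] open 0.273 dist 31.7 w [0.001 0.003 0.002] tool d [-1.4 31.7  0.7]
0.001 0.002 0.001 -0.7 15.8 0.3 15; 0.001 0.002 0.001 -0.7 15.9 0.3 15
```

Request:
step_arm --targets "0.001 0.001 0.006 0.7 5 0.1 15; 0.001 0.001 0.006 0.7 5 0.1 15; 0.001 0.001 0.006 0.7 5 0.1 15; 0.001 0 0.006 0.8 5 0 15; 0.001 0 0.006 0.8 5 0 15; 0.001 0 0.006 0.8 5 0 15; 0.001 0 0.006 0.8 5 0 15; 0.001 0 0.006 0.8 5 0 15; 0.001 0 0.006 0.8 5 0 15; 0.001 0 0.006 0.8 5 0 15; 0.001 0 0.006 0.8 5 0 15; 0.001 0 0.006 0.8 5 0 15"

```text
time: 13.43
tool_pos: [0.4731, -0.2335, 0.1711]
eef_rot: [[0.002, -1.0, 0.001], [-0.497, 0.0, 0.868], [-0.868, -0.002, -0.497]]
contact_force: [3.4, 5.3, 5.3]
opening: 0.276
```

Run:
```python
from h import *
at(-.085,-.011)
```

```text
block y -68.8 x 0.2 h -12.5 Fn 7.2 joints [-0.1   0.54  0.35  2.04  0.64  0.58  1.22]
t 13.43 pos [ 0.4731 -0.2335  0.1711] F [3.38 5.27 5.27] open 0.276 dist 16.3 w [-0.001  0.004  0.002] tool d [-1.6 16.2  0.2]
-0.001 0.004 0.002 -1.6 16.2 0.2 15
```

Request:
step_arm --targets "0 0.001 0.006 0.6 5 0.1 15; 0 0.001 0.006 0.6 5 0.1 15; 0 0.001 0.006 0.7 5 0 15; 0 0.001 0.006 0.8 5 0 15; 0 0 0.006 0.8 5 0 15; 0 0 0.006 0.8 5 0 15; 0 0 0.003 0.8 2 0 15; 0 0 0 0.8 0 0 15; 0 0 0 0.8 0 0 15"

```text
time: 14.18
tool_pos: [0.4574, -0.2341, 0.1696]
eef_rot: [[0.003, -1.0, -0.005], [-0.499, -0.006, 0.867], [-0.867, -0.0, -0.499]]
contact_force: [2.0, 5.9, 6.0]
opening: 0.275
```

Run:
```python
from h import *
at(-.09,.05)
```

```text
block y -84.5 x 0.1 h -14.1 Fn 8.16 joints [-0.11  0.52  0.37  2.08  0.67  0.55  1.21]
t 14.18 pos [ 0.4574 -0.2341  0.1696] F [2.03 5.95 5.99] open 0.275 dist 64.3 w [0.005 0.002 0.003] tool d [-64.1   5.3   0.2]
0.002 0.001 0.001 -21.4 1.8 0.1 15; 0.002 0.001 0.001 -21.4 1.8 0.1 15; 0.002 0.001 0.001 -21.4 1.8 0.0 15
```

Request:
step_arm --targets "0 0 0 -8 1 0 15; 0 0 0 -15 1 0 15; 0 0 0 -20 0 0 15; 0 0 0 -20 0 0 15; 0 0 0 -20 0 0 15; 0 0 0 -15 0 0 15; 0 0 0 0 0 0 15; 0 0 0 0 0 0 15"

```text
time: 14.85
tool_pos: [0.4323, -0.1902, 0.2512]
eef_rot: [[-0.053, -0.999, 0.002], [-0.5, 0.028, 0.866], [-0.864, 0.045, -0.501]]
contact_force: [-0.2, -1.1, -2.9]
opening: 0.275
```

Run:
```python
from h import *
y=np.radians(10.5)
plan([.515,.25,.24],rot([0,0,-1],[-np.sin(y),np.cos(y),0]),f=15)
im,d=env.grab_frame("side");cv2.imwrite("pics/s5.png",im)
```

```text
t 14.85 pos [ 0.4323 -0.1902  0.2512] F [-0.22 -1.06 -2.89] open 0.275 dist 448.0 w [-0.195 -0.518 -0.1  ] tool d [-214.9  -70.5  386.8]
-0.013 -0.035 -0.007 -14.3 -4.7 25.8 15; -0.013 -0.035 -0.007 -13.4 -5.1 26.2 15; -0.013 -0.035 -0.007 -12.4 -5.6 26.6 15; -0.013 -0.035 -0.007 -11.5 -6.0 26.9 15; -0.013 -0.035 -0.007 -10.5 -6.4 27.2 15; -0.013 -0.035 -0.007 -9.5 -6.8 27.5 15; -0.013 -0.035 -0.007 -8.5 -7.3 27.7 15; -0.013 -0.035 -0.007 -7.5 -7.7 27.9 15; -0.013 -0.035 -0.007 -6.5 -8.1 28.0 15; -0.013 -0.035 -0.007 -5.5 -8.5 28.1 15; -0.013 -0.035 -0.007 -4.4 -8.9 28.2 15; -0.013 -0.035 -0.007 -3.4 -9.3 28.2 15
-0.013 -0.035 -0.007 -2.4 -9.7 28.2 15; -0.013 -0.035 -0.007 -1.3 -10.0 28.1 15; -0.013 -0.035 -0.007 -0.3 -10.4 28.0 15
```

View pics/s5.png

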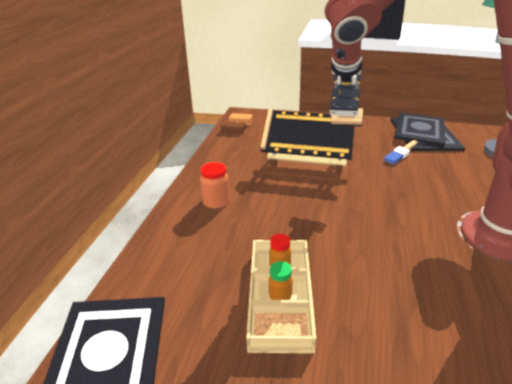

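The panel is back up (310,135), the block is still held and the jars stand. Now over to the crate.

Request:
step_arm --targets "-0.013 -0.035 -0.007 -14.3 -4.7 25.8 15; -0.013 -0.035 -0.007 -13.4 -5.1 26.2 15; -0.013 -0.035 -0.007 -12.4 -5.6 26.6 15; -0.013 -0.035 -0.007 -11.5 -6 26.9 15; -0.013 -0.035 -0.007 -10.5 -6.4 27.2 15; -0.013 -0.035 -0.007 -9.5 -6.8 27.5 15; -0.013 -0.035 -0.007 -8.5 -7.3 27.7 15; -0.013 -0.035 -0.007 -7.5 -7.7 27.9 15; -0.013 -0.035 -0.007 -6.5 -8.1 28 15; -0.013 -0.035 -0.007 -5.5 -8.5 28 15; -0.013 -0.035 -0.007 -4.4 -8.9 28 15; 0 0 0 0 0 0 15"

```text
time: 15.9
tool_pos: [0.4823, 0.1252, 0.2238]
eef_rot: [[-0.058, -0.993, -0.105], [-0.137, -0.096, 0.986], [-0.989, 0.072, -0.131]]
contact_force: [0.1, -0.3, -3.0]
opening: 0.275
```

Run:
```python
from h import *
y=np.radians(10.5)
plan([.516,.398,.2],rot([0,0,-1],[-np.sin(y),np.cos(y),0]),f=15)
```

```text
t 15.9 pos [0.4823 0.1252 0.2238] F [ 0.14 -0.28 -3.03] open 0.275 dist 275.9 w [-0.082 -0.128 -0.077] tool d [-15.9 -61.3 268.5]
-0.008 -0.013 -0.008 -1.6 -6.1 26.9 15; -0.008 -0.013 -0.008 -1.2 -6.4 26.8 15; -0.008 -0.013 -0.008 -0.8 -6.6 26.8 15; -0.008 -0.013 -0.008 -0.4 -6.8 26.7 15; -0.008 -0.013 -0.008 -0.0 -7.0 26.7 15; -0.008 -0.013 -0.008 0.4 -7.3 26.6 15; -0.008 -0.013 -0.008 0.8 -7.5 26.5 15; -0.008 -0.013 -0.008 1.2 -7.7 26.5 15; -0.008 -0.013 -0.008 1.6 -7.9 26.4 15; -0.008 -0.013 -0.008 2.0 -8.1 26.3 15
```

Request:
step_arm --targets "-0.008 -0.013 -0.008 -4 -6.1 26.9 15; -0.008 -0.013 -0.008 -4 -6.4 26.8 15; -0.008 -0.013 -0.008 -3 -6.6 26.8 15; -0.008 -0.013 -0.008 -1 -6.8 26.7 15; -0.008 -0.013 -0.008 0 -7 26.7 15; -0.008 -0.013 -0.008 0 -7.3 26.6 15; -0.008 -0.013 -0.008 0 -7.5 26.5 15; -0.008 -0.013 -0.008 0 -7.7 24 15; -0.008 -0.013 -0.008 0 -7.9 18 15; -0.008 -0.013 -0.008 0 -5 10 15; 0 0 0 0 0 0 15; 0 0 0 0 0 0 15"

```text
time: 16.9
tool_pos: [0.5174, 0.3501, 0.1836]
eef_rot: [[-0.039, -0.987, -0.156], [-0.047, -0.154, 0.987], [-0.998, 0.046, -0.04]]
contact_force: [-0.4, -0.9, -3.0]
opening: 0.278
```

Run:
```python
from h import *
y=np.radians(10.5)
plan([.516,.398,.13],rot([0,0,-1],[-np.sin(y),np.cos(y),0]),f=15)
for c in("side","top"):
    im,d=env.grab_frame(c);cv2.imwrite(f"pics/{c}6.png",im)
    for t in("block","tile"):
      for r in env.masks_of(t,c)[:1]:
        p,_,_=cloud(c,d,r["region"]);print(c,t,r["confidence"],np.percentile(p,[3,50,97],axis=0).round(3).tolist())
a=cv2.imread("pics/side6.png")[150:384,180:400];b=cv2.imread("pics/top6.png")[150:384,60:280]
cv2.imwrite("pics/b6.png",cv2.resize(np.hstack([a,b]),None,fx=1.8,fy=1.8))
```

```text
t 16.9 pos [0.5174 0.3501 0.1836] F [-0.43 -0.86 -2.97] open 0.278 dist 71.9 w [-0.028 -0.04  -0.046] tool d [51.3 -8.5 49.7]
-0.009 -0.013 -0.015 17.1 -2.8 16.6 15; -0.009 -0.013 -0.015 17.4 -2.7 16.3 15; -0.009 -0.013 -0.015 17.6 -2.6 16.0 15
side block 0.66 [[0.469, 0.331, 0.12], [0.508, 0.364, 0.14], [0.552, 0.377, 0.167]]
side tile 0.76 [[0.467, 0.357, 0.01], [0.515, 0.388, 0.012], [0.563, 0.416, 0.015]]
top block 0.78 [[0.468, 0.286, 0.128], [0.48, 0.336, 0.144], [0.498, 0.363, 0.282]]
```

View pics/b6.png

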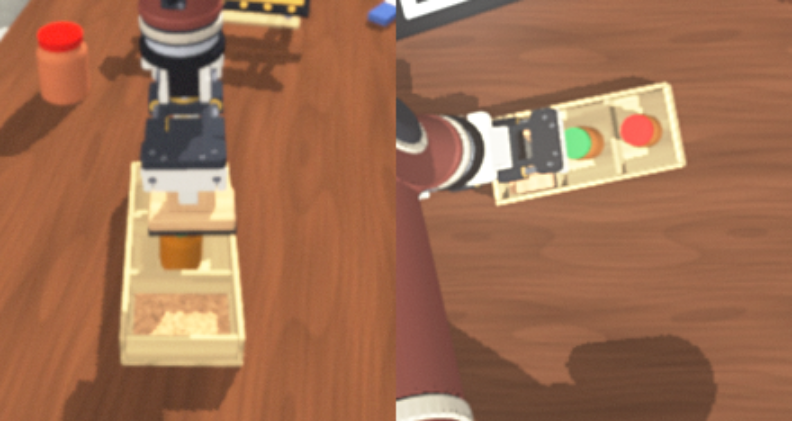

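The block hangs level over the green-lid jar's cell, the tile is free at side crop (180,315). Move over the tile and level out.

Request:
step_arm --targets "-0.009 -0.013 -0.015 2 -3 14 15; -0.009 -0.013 -0.015 2 -3 14 15; -0.009 -0.013 -0.015 2 -2 12 15; 0 0 0 2 -1 8 15; 0 0 0 0 0 0 15; 0 0 0 0 0 0 15"

```text
time: 17.7
tool_pos: [0.518, 0.4059, 0.1769]
eef_rot: [[0.007, -0.983, -0.185], [0.01, -0.185, 0.983], [-1.0, -0.008, 0.008]]
contact_force: [0.2, -0.7, -3.8]
opening: 0.275
```

Run:
```python
from h import *
y=np.radians(10.5)
plan([.516,.398,.1],rot([0,0,-1],[-np.sin(y),np.cos(y),0]),f=15)
```

```text
t 17.7 pos [0.518  0.4059 0.1769] F [ 0.21 -0.7  -3.76] open 0.275 dist 77.3 w [0.003 0.008 0.008] tool d [76.8  4.1 -8. ]
0.001 0.003 0.003 25.6 1.4 -2.7 15; 0.001 0.003 0.003 25.6 1.3 -2.6 15; 0.001 0.003 0.003 25.6 1.2 -2.5 15
```

Request:
step_arm --targets "0.001 0.003 0.003 12 1 -3 15; 0.001 0.003 0.003 14 1 -3 15; 0.001 0.002 0.002 14 1 -2 15; 0 0 0 14 0 0 15; 0 0 0 8 0 0 15; 0 0 0 0 0 0 15; 0 0 0 0 0 0 15"

```text
time: 18.28
tool_pos: [0.5169, 0.3942, 0.1087]
eef_rot: [[-0.001, -0.984, -0.181], [-0.005, -0.181, 0.984], [-1.0, 0.002, -0.005]]
contact_force: [-0.1, 0.2, -3.9]
opening: 0.277
```

Run:
```python
from h import *
y=np.radians(10.5)
plan([.516,.398,.077],rot([0,0,-1],[-np.sin(y),np.cos(y),0]),f=15)
c="side"
im,d=env.grab_frame(c);cv2.imwrite("pics/s7.png",cv2.resize(im[220:384,220:350],None,fx=3.5,fy=3.5))
for r in env.masks_of("block",c)[:1]:
    p,_,_=cloud(c,d,r["region"]);print(np.percentile(p,[3,50,97],axis=0).round(3).tolist())
```

```text
t 18.28 pos [0.5169 0.3942 0.1087] F [-0.05  0.17 -3.87] open 0.277 dist 31.9 w [-0.002 -0.005 -0.002] tool d [31.7  0.1  4. ]
-0.001 -0.002 -0.001 15.8 0.1 2.0 15; -0.001 -0.002 -0.001 15.9 0.1 2.0 15
[[0.469, 0.391, 0.045], [0.51, 0.412, 0.065], [0.551, 0.424, 0.076]]
```

View pics/s7.png

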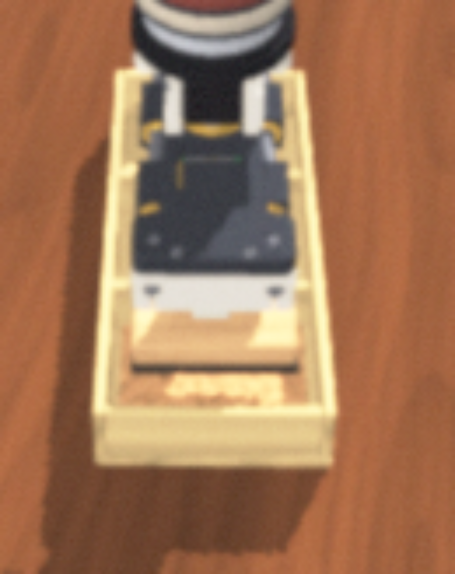

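The block is centred over the tile, entering the cell cleanly (crop 215,340).

Request:
step_arm --targets "0 -0.001 0 4 0 2 15; 0 -0.001 0 6 0 2 15; 0 -0.001 0 6 0 0 15; 0 0 0 4 0 0 15; 0 0 0 3 0 0 15; 0 0 0 0 0 0 15; 0 0 0 0 0 0 15"

```text
time: 18.97
tool_pos: [0.5177, 0.4007, 0.0869]
eef_rot: [[0.004, -0.983, -0.181], [0.003, -0.181, 0.983], [-1.0, -0.004, 0.003]]
contact_force: [-0.0, -0.7, -2.2]
opening: 0.276
```

Run:
```python
from h import *
y=np.radians(10.5)
plan([.516,.398,.077],rot([0,0,-1],[-np.sin(y),np.cos(y),0]),f=15)
```

```text
t 18.97 pos [0.5177 0.4007 0.0869] F [-0.01 -0.65 -2.17] open 0.276 dist 10.4 w [-0.001  0.003  0.004] tool d [ 9.9  2.2 -2.4]
-0.001 0.003 0.004 9.9 2.2 -2.4 15
```

Request:
step_arm --targets "0 0.001 0.001 2 1 -1 15; 0 0 0 3 0 -1 15; 0 0 0 3 0 0 15; 0 0 0 2 0 0 15; 0 0 0 1.5 0 0 15; 0 0 0 0 0 0 15"

```text
time: 19.47
tool_pos: [0.5178, 0.3989, 0.0778]
eef_rot: [[0.005, -0.983, -0.181], [0.003, -0.181, 0.983], [-1.0, -0.006, 0.002]]
contact_force: [-0.3, 0.6, -3.3]
opening: 0.276
```

Run:
```python
from h import *
y=np.radians(10.5)
plan([.516,.398,.077],rot([0,0,-1],[-np.sin(y),np.cos(y),0]),f=15)
```

```text
t 19.47 pos [0.5178 0.3989 0.0778] F [-0.26  0.63 -3.33] open 0.276 dist 2.1 w [-0.001  0.002  0.006] tool d [ 0.8  1.9 -0.5]
-0.001 0.002 0.006 0.8 1.9 -0.5 15
```

Request:
step_arm --targets "0 0.001 0.003 2 1 0 15; 0 0 0 2 0 0 15; 0 0 0 2 0 0 15; 0 0 0 1 0 0 15; 0 0 0 0 0 0 15"

```text
time: 19.88
tool_pos: [0.5179, 0.3992, 0.0773]
eef_rot: [[0.006, -0.984, -0.181], [0.003, -0.181, 0.984], [-1.0, -0.006, 0.002]]
contact_force: [-0.3, -0.4, -1.6]
opening: 0.276
```

Request:
step_arm --targets "0 0 0.002 3 0 0 15; 0 0 0 3 0 0 15; 0 0 0 3 0 0 15; 0 0 0 3 0 0 15; 0 0 0 2 0 0 15; 0 0 0 2 0 0 15"

```text
time: 20.38
tool_pos: [0.5181, 0.3997, 0.077]
eef_rot: [[0.006, -0.983, -0.181], [0.003, -0.181, 0.984], [-1.0, -0.007, 0.002]]
contact_force: [-3.4, -3.2, 9.2]
opening: 0.275
```

Request:
step_arm --targets "0 0 0 0 0 0 15; 0 0 0 0 0 0 15; 0 0 0 0 0 0 15; 0 0 0 0 0 0 50; 0 0 0 0 0 0 50; 0 0 0 0 0 0 50; 0 0 0 0 0 0 50; 0 0 0 0 0 0 50; 0 0 0 0 0 0 50"

```text
time: 21.13
tool_pos: [0.5197, 0.4012, 0.0763]
eef_rot: [[0.009, -0.983, -0.181], [0.006, -0.181, 0.983], [-1.0, -0.01, 0.004]]
contact_force: [0.1, 0.9, -0.2]
opening: 0.537
```

Request:
step_arm --targets "0 0 0 -6 0 0 50; 0 0 0 -12 0 0 50; 0 0 0 -20 0 0 50; 0 0 0 -30 0 0 50; 0 0 0 -30 0 0 50; 0 0 0 -30 0 0 50; 0 0 0 -20 0 0 50; 0 0 0 0 0 0 50; 0 0 0 0 0 0 50; 0 0 0 0 0 0 50"

```text
time: 21.97
tool_pos: [0.5183, 0.4003, 0.2384]
eef_rot: [[0.012, -0.983, -0.181], [0.009, -0.181, 0.983], [-1.0, -0.014, 0.007]]
contact_force: [0.3, 0.0, -0.9]
opening: 0.538
```

Run:
```python
from h import *
c="side"
print(env.get_obs()["time"],env.get_obs()["tool_pos"])
im,d=env.grab_frame(c);cv2.imwrite("pics/s8.png",im[100:384,180:400].repeat(2,0).repeat(2,1))
for t in("block","tile","panel_face","jar_a","big_jar"):
  for r in env.masks_of(t,c)[:2]:
    p,_,_=cloud(c,d,r["region"]);print(t,np.percentile(p,[3,50,97],axis=0).round(3).tolist())
```

```text
21.9667 [0.51825883 0.40029621 0.23837579]
block [[0.473, 0.377, 0.025], [0.513, 0.411, 0.041], [0.554, 0.428, 0.091]]
panel_face [[0.404, -0.324, 0.085], [0.47, -0.257, 0.123], [0.538, -0.193, 0.162]]
jar_a [[0.507, 0.297, 0.022], [0.526, 0.324, 0.063], [0.551, 0.333, 0.088]]
jar_a [[0.523, 0.222, 0.028], [0.56, 0.233, 0.053], [0.569, 0.24, 0.065]]
big_jar [[0.737, -0.057, 0.002], [0.766, 0.009, 0.072], [0.806, 0.021, 0.112]]
```

View pics/s8.png

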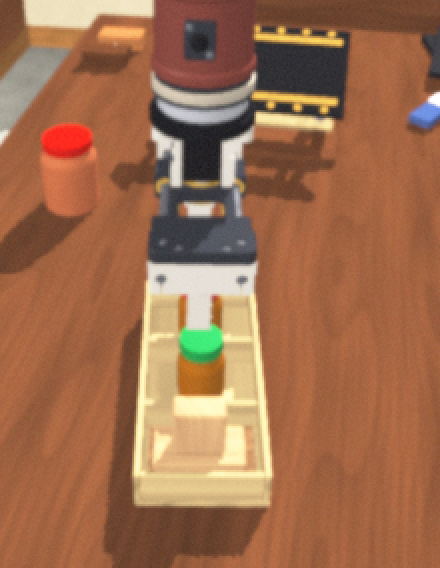

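```bash
python3 -c "
from station import env
print(env.close_job())"
```

```text
the job is handed in; nothing more can be done
None
```

I rubbed the panel in one stroke, stood the block on the cork tile and handed the job in at about 22 s. No verdict was reported.

- **Stroke:** I gripped the block by its handle with 50 N and pressed it flat beside the end stop. It then ran from about y = +69 mm to −85 mm. At the check points the panel was sunk about 6 to 14 mm by tool position. It was shallowest at the start, near y = +65 mm, before I added a steady push to hold the pressure. Force and tool position agreed to about 3 mm until the last part of the stroke. Over the final 15 mm or so, force suggested deeper, about 14 to 16 mm. I lifted off only at the open end.
- **Placing:** I pressed the block onto the tile, released it, and backed the arm off to 0.24 m.
- **Last checks:**
  - The final picture shows the block upright in the tile's cell. Its top is at about 89 mm, as expected, and its centre is within a few mm of where the tile was measured.
  - The jars had not visibly moved, and the panel was back up.
  - The network no longer found the tile, which is now mostly under the block, so I judged it flat from the picture.
  - The red-lid jar was partly hidden by the gripper, so only its visible part was checked.

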